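Turn the specimen plate face up at the turn-over block

ROBOT

A 7-joint arm with a two-finger parallel gripper is mounted at the origin on a cart in front of the work surface, level with it; the furniture and walls round the work are solid. World frame = base frame: x ahead of the robot, y to its left, z up, the work surface at z = 0. Lengths are in m, angles in rad, forces in N, time in s.
With the tool pointing down it reaches from about 0.35 to 0.9 m from the base axis. Payload 7.2 kg.
Tool frame: the origin (TCP) lies at the very end of the fingers, on their centre line; the grasp point (between the pads) lies 19 mm behind it (env.hold_point_z is the y of the grasp point in the tool frame, in m); y points along the fingers, z is the direction in which the jaws open and shut, and the axes are right-handed (so a half turn about y gives the same grasp; the last joint's range is limited). The gripper opens to 85 mm and grips with 20 to 120 N. Pads are 22 mm wide; open, the fingers measure 114 mm over their backs; the gripper's body (76 mm by 85 mm) begins 54 mm behind the grasp point. The pads swing forward as they close: fully open they stand 13 mm farther back than shut.
Start: joints at [-1.383, 0.411, -0.013, 1.596, 0.006, 1.134, -0.082], TCP at [0.158, 0.605, 0.231] pointing down, gripper open.
Joint ranges: [-2.95, 2.95], [-0.29, 1.99], [-1.47, 1.44], [0.14, 2.54], [-1.03, 4.17], [0.13, 1.85], [-2.86, 2.86]. Speed limits (rad/s): [2.39, 2.39, 3.01, 3.01, 3.14, 3.14, 3.14].

INTERFACE

Orientations are given as a unit quaternion [x, y, z, w].
In Python, from bench import env gives the robot as it stands.
- The arm moves only by the tool arm_command, never from a script. Its argument "deltas" is a list of rows, each a list of 6 numbers: the shift along the tool's x, y, z in m, then the turn, a rotation vector about the tool's x, y, z in rad. In form: [[tx, ty, tz, rx, ry, rz], ...]. A call has exactly 8 rows; each row shifts and turns the commanded pose from where the row before left it, along the tool's axes as they then stand; what a row does not reach is not made up. A row lasts 1/12 s, in which the tool goes at most 41.7 mm and 7.16 degrees, less where a joint would pass 70% of its speed; a pose out of reach is approached as far as the arm can. A call is refused whole if a number of a shift passes 0.0417 or a number of a turn 0.125, either way. A call with a gripper value outside its range is refused whole. "hand" is the opening in per cent of the stroke, from 0 (shut) to 100 (fully open), set as the call begins (left out, the last holds). The fingers move at their own pace and stop on an object; the grip force is fixed at half the most. Time passes only in rows, so rows that do not move let the fingers close, or fill a call up. It gives the time, the measured TCP pose, the force and the opening at its end, in the units of the state.
- env.get_obs(): the state, without advancing time (a new reading comes with each control period).
- env.grab_frame(name): name is "side" or "top"; returns a dict with "img" (400x640x3 uint8, red, green, blue), "mtx" (3x3 intrinsics, pixels), "distortion" ([k1, k2, p1, p2, k3] as OpenCV has them; the pictures are not rectified), "extrinsics" (4x4, takes a point from world to camera coordinates). Camera axes: x right, y up, looking along -z (the intrinsics and any distortion apply to the point x, -y, -z); pixel columns grow to the right and rows downward; lengths in m; the calibration is good to about 2 mm. A picture is of the moment at which its call begins. There is no depth.
- env.finish_job(): hands the job in, once; it reports no verdict.
The state is a dict: "clock": time; "joint_pos": joint angles; "dq": joint speeds; "effort": joint torques, N m; "eef_pos": TCP position; "tool_rot": TCP orientation; "ft_force": force on the tool from outside, world axes, zero at the start; "wrist_torque": the same for the moment, N m; "grip_width": finger opening in m.
Only numpy, scipy, OpenCV 4.12 (cv2) and the standard library are available. Lean on these libraries where they do the work, as an engineer would, in place of code of your own. Each camera call takes 0.05 s, during which the arm holds its last target. There are 200 camera calls.

TASK

The specimen plate lies face down in front of the green turn-over block. Without gripping or lifting it, push it with the fingertips against the block until it rides up the block's slope and stands leaning on the block, then reach over the block and push its top edge back towards you so that it falls over and lies flat on the worktop just in front of the block, blue face up. Leave the other things on the bench where they are.

Things in the scene. Friction and masses are not known exactly. Their poses are not given: they have to be found in the camera images.
- turn_block: Green, very slippery plastic block, 120 mm wide (its y), fixed, turned up to 0.3 rad. Origin: on the worktop at mid width, below the front of its top edge; its own -x looks roughly to the robot. Its front is a ramp that grows steeper: from the worktop at x = -21 mm at 45 degrees, 65 from 12 mm height, 80 from 25 mm to the top edge at x = 0, 44 mm high. The wall at the top is 12 mm thick; behind it is a lower metal foot to x = 36 mm.
- plate_center (a point): Centre of the metal specimen plate, 72 mm long (its x), 56 mm wide (y), 8 mm thick (z), about 90 g. It starts flat, face down, 95 to 125 mm in front of the block's origin and at most 20 mm off the block's mid width, its x within 0.25 rad of the block's x. z points out of its dark grey metal back (up at the start); the other face is blue with four round amber windows.
- plate_near_edge (a point): Middle of the plate's near short edge face (36 mm from its centre along its -x, half-way through its thickness): the edge to push. It stays down on the worktop throughout.
- plate: The same plate; origin in the middle of its blue face, same axes. Pushed along the block's +x low at its near edge (fingertips 2 to 4 mm above the worktop), its far edge slides up the ramp. With its near edge close to the ramp's foot it leans at about 60 to 70 degrees and stays by itself, its top edge about 22 mm above the block's top; from behind, it can be pushed over there.
- loupe: black eye loupe, 40 mm across, 30 mm high, loose bystander; origin under its centre
- brass_weight: brass weight with a knob, 31 mm across, 51 mm high, loose bystander; origin under its centre
- eraser: blue and white eraser, 22 x 52 x 12 mm, loose bystander; origin under its centre
- collet_3: upright steel collet, 24 mm across, 34 mm high, loose bystander; origin under its centre
- vial_box: small white box with a clear lid, 34 x 46 x 15 mm, loose bystander behind the block; origin under its centre
- tin_small: small round aluminium tin, 38 mm across, 13 mm high, loose bystander behind the block; origin under its centre
Things that resemble listed ones, but are neither listed nor needed, are in the scene too. What is shaped like the plate but red or turquoise is not meant.

How it is judged:
By the outcome, as a careful person would: the job done as asked, in the order asked, and still so for the second after the job is handed in, with the robot touching nothing.
It also fails if it takes over 54 s, if anything falls off the work surface, if the arm or the gripper's body presses on something with over 40 N, if the wrist force passes 120 N, or if a joint passes its speed limit or range.

## Working session

There is one attempt and no reset: what is moved stays moved. The work goes in short steps, Python scripts to look and compute and a tool call to move; the robot and the scene stay as the last step left them, time stands still between calls to the robot, and variables do not carry over. Pictures are saved under pics/ and viewed, about 8 in all and at most 12, crops included, and the job is handed in when it is done.

Besides the shell and the picture viewer there is one more tool, called as a command line: name --pt "numbers of a row" for each row, then --argument value for the rest. arm_command: Moves the arm, as the interface text tells. Its arguments: {"type":"object","properties":{"deltas":{"type":"array","items":{"type":"array","items":{"type":"number"}}},"hand":{"type":"number"}},"required":["deltas"]}

```bash
mkdir -p pics; cat > h.py <<'E'
import numpy as np, cv2
from bench import env
from scipy.spatial.transform import Rotation as R
def grab(n,save=None):
    f=env.grab_frame(n)
    if save: cv2.imwrite('pics/'+save,cv2.cvtColor(f['img'],cv2.COLOR_RGB2BGR))
    return f
def ray(f,uv):
    p=cv2.undistortPoints(np.array(uv,float).reshape(-1,1,2),f['mtx'],np.array(f['distortion'],float)).reshape(-1,2)
    E=np.array(f['extrinsics']);d=np.c_[p[:,0],-p[:,1],-np.ones(len(p))]@E[:3,:3]
    c=-E[:3,:3].T@E[:3,3];return c,d
def onz(f,uv,z):
    c,d=ray(f,uv);return c+d*((z-c[2])/d[:,2:3])
def proj(f,P):
    E=np.array(f['extrinsics']);q=np.atleast_2d(P)@E[:3,:3].T+E[:3,3];q=q*[1,-1,-1]
    return cv2.projectPoints(q,np.zeros(3),np.zeros(3),f['mtx'],np.array(f['distortion'],float))[0].reshape(-1,2)
E
python3 - <<'E'
from h import *
a=grab('top','t0.png');b=grab('side','s0.png')
cv2.imwrite('pics/both0.png',cv2.cvtColor(np.vstack([a['img'],b['img']])[:, :],cv2.COLOR_RGB2BGR)) 
im=cv2.imread('pics/both0.png');cv2.imwrite('pics/both0.png',cv2.resize(im,(480,600)))
o=env.get_obs();print(o['eef_pos'],o['tool_rot'],o['clock'],o['grip_width'],R.from_quat(o['tool_rot']).as_matrix().round(3))
for f in(a,b):
    E=np.array(f['extrinsics']);print((-E[:3,:3].T@E[:3,3]).round(3),onz(f,[[320,200],[0,0],[639,0],[639,399],[0,399]],0).round(3).tolist())
E
```

```text
[0.15805147 0.60423489 0.23053284] [ 0.70184707 -0.090207    0.09014277 -0.70081928] 0.1 0.08527747069841256 [[ 0.967 -0.     0.253]
 [-0.253 -0.001  0.967]
 [ 0.    -1.    -0.001]]
[0.447 0.009 1.014] [[0.59, 0.012, 0.0], [1.25, 1.03, 0.0], [1.206, -0.986, 0.0], [0.045, -0.833, 0.0], [0.05, 0.894, 0.0]]
[ 0.28  -0.622  0.551] [[0.612, 0.12, 0.0], [-1.182, 5.267, 0.0], [7.708, 3.49, 0.0], [0.847, -0.552, 0.0], [-0.026, -0.181, 0.0]]
```

View pics/t0.png

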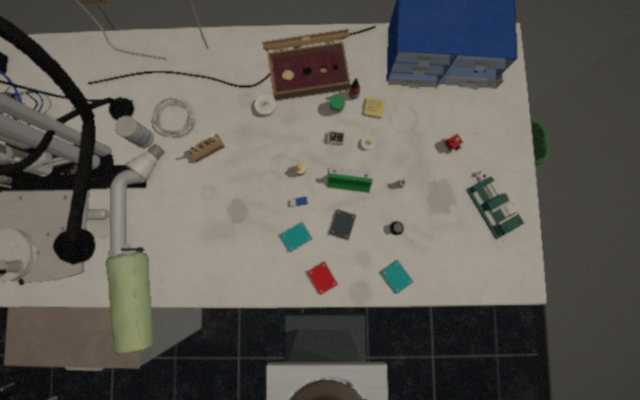

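View pics/s0.png

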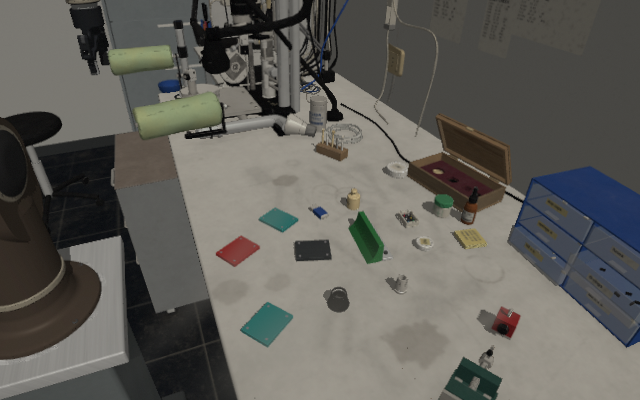

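```bash
python3 - <<'E'
from h import *
a=cv2.imread('pics/t0.png');b=cv2.imread('pics/s0.png')
A=cv2.resize(a[160:260,270:430],(800,500),interpolation=cv2.INTER_CUBIC)
B=cv2.resize(b[180:320,230:430],(800,560),interpolation=cv2.INTER_CUBIC)
cv2.imwrite('pics/crop.png',cv2.resize(np.vstack([A,B]),(453,600)))
fa=env.grab_frame('top');fb=env.grab_frame('side')
print(proj(fa,[env.get_obs()['eef_pos'],[0,0,0]]),proj(fb,[env.get_obs()['eef_pos']]))
for n,f,box in(('top',fa,(270,430,160,260)),('side',fb,(230,430,180,320))):
    im=f['img'];hsv=cv2.cvtColor(im,cv2.COLOR_RGB2HSV);m0=np.zeros(im.shape[:2],np.uint8);m0[box[2]:box[3],box[0]:box[1]]=255
    dark=cv2.inRange(hsv,(0,0,0),(179,90,105))&m0
    green=cv2.inRange(hsv,(50,120,20),(80,255,255))&m0
    for nm,m,z in(('dark',dark,.008),('green',green,0)):
        cs,_=cv2.findContours(m,cv2.RETR_EXTERNAL,cv2.CHAIN_APPROX_NONE)
        for c in cs:
            if cv2.contourArea(c)<150: continue
            mo=cv2.moments(c);ct=np.array([mo['m10'],mo['m01']])/mo['m00']
            # rectangle in world plane
            w=onz(f,c.reshape(-1,2),z)
            r=cv2.minAreaRect((w[:,:2]*1000).astype(np.float32))
            print(n,nm,cv2.contourArea(c),ct.round(1),onz(f,ct[None],z).round(4)[0],r, cv2.approxPolyDP(c,3,True).reshape(-1,2).tolist())
E
```

```text
[[ 39.52694394 391.70860068]
 [326.91120609 424.34432537]] [[101.21098361  74.00541605]]
top dark 185.0 [394.2 228.1] [ 0.5093 -0.19    0.008 ] ((510.93951416015625, -188.18418884277344), (52.12616729736328, 35.48989486694336), 89.33401489257812) [[403, 226], [394, 221], [384, 230], [400, 234]]
top dark 517.5 [341.4 224.3] [ 0.5212 -0.0463  0.008 ] ((521.28466796875, -45.94306945800781), (58.451297760009766, 73.34014892578125), 71.85128021240234) [[336, 210], [328, 233], [347, 239], [355, 215]]
top green 458.5 [348.8 182.4] [ 0.6389 -0.0697  0.    ] ((638.8381958007812, -70.09835815429688), (116.95038604736328, 35.251007080078125), 82.43567657470703) [[329, 175], [329, 186], [368, 190], [369, 179]]
side dark 467.0 [336.6 299.2] [ 0.509  -0.1936  0.008 ] ((510.20684814453125, -193.89321899414062), (57.9168815612793, 44.21290588378906), 84.91679382324219) [[326, 290], [323, 296], [328, 307], [344, 311], [349, 303], [344, 288]]
side dark 676.5 [312.  250.2] [ 0.519  -0.0544  0.008 ] ((519.809326171875, -53.301658630371094), (62.558143615722656, 75.2282943725586), 69.62777709960938) [[294, 243], [296, 260], [331, 258], [328, 240]]
side green 652.0 [364.3 233.7] [ 0.6509 -0.0395  0.    ] ((651.0484619140625, -36.28240203857422), (154.213623046875, 53.65943908691406), 80.68004608154297) [[360, 212], [349, 228], [362, 253], [368, 251], [368, 243], [373, 239], [379, 245], [376, 255], [380, 255], [382, 244]]
```

View pics/crop.png

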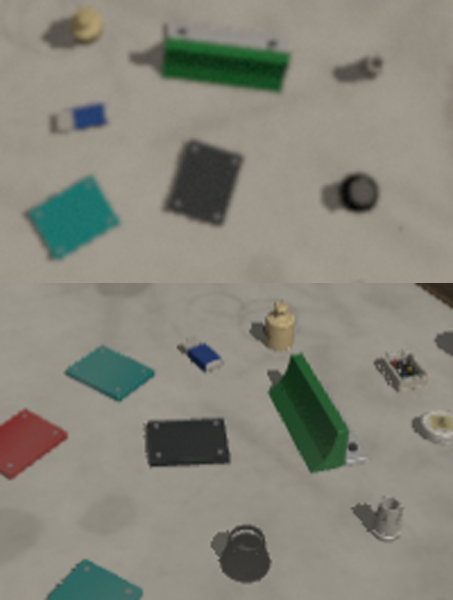

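```bash
python3 - <<'E'
from h import *
fa=env.grab_frame('top');fb=env.grab_frame('side')
def tri(p,q):
    c1,d1=ray(fa,[p]);c2,d2=ray(fb,[q]);d1=d1[0];d2=d2[0]
    A=np.c_[d1,-d2];s=np.linalg.lstsq(A,c2-c1,rcond=None)[0]
    x,y=c1+s[0]*d1,c2+s[1]*d2;return ((x+y)/2).round(3),np.linalg.norm(x-y).round(3)
for p,q in(((130,350),(138,121)),((127,252),(222,108)),((130,350),(112,60)),((127,252),(172,57)),((75,245),(216,55)),((328.5,175),(360,212)),((369.5,178.5),(382,244)),((328.5,186.5),(349,228)),((368.5,190.5),(362,253.5))): print(p,q,*tri(p,q))
# block edges, top view, subpixel-ish: rows of green per column
hsv=cv2.cvtColor(fa['img'],cv2.COLOR_RGB2HSV);m=cv2.inRange(hsv,(50,100,20),(85,255,255))
lo=[];hi=[]
for c in range(333,366):
    r=np.where(m[165:200,c])[0]+165;lo.append((c,r.max()+.5));hi.append((c,r.min()-.5))
for pts,z in((lo,0.),(hi,.044)):
    w=onz(fa,pts,z);k=np.polyfit(w[:,1],w[:,0],1);print('edge z',z,'x at y=-.07',np.polyval(k,-.07).round(4),'yaw',(-np.arctan(k[0])).round(3))
print('foot corners',onz(fa,[(328.5,186.5),(368.5,190.5)],0).round(4).tolist(),'top',onz(fa,[(328.5,174.5),(369.5,178.5)],.044).round(4).tolist())
E
```

```text
(130, 350) (138, 121) [0.226 0.458 0.138] 0.008
(127, 252) (222, 108) [0.454 0.479 0.133] 0.009
(130, 350) (112, 60) [0.238 0.372 0.312] 0.057
(127, 252) (172, 57) [0.395 0.393 0.305] 0.109
(75, 245) (216, 55) [0.465 0.517 0.272] 0.001
(328.5, 175) (360, 212) [ 0.652 -0.012  0.041] 0.001
(369.5, 178.5) (382, 244) [ 0.642 -0.123  0.039] 0.0
(328.5, 186.5) (349, 228) [ 0.627 -0.012  0.004] 0.001
(368.5, 190.5) (362, 253.5) [ 0.606 -0.119  0.023] 0.011
edge z 0.0 x at y=-.07 0.6208 yaw -0.138
edge z 0.044 x at y=-.07 0.6477 yaw -0.132
foot corners [[0.628, -0.0126, 0.0], [0.6153, -0.124, 0.0]] top [[0.6529, -0.0121, 0.044], [0.6406, -0.1218, 0.044]]
```

arm_command --pt "0 -0.035 0 0 -0.06 0" --pt "0 -0.035 0 0 -0.061 0" --pt "0.0188 0 -0.0298 0 0 0" --pt "0.0188 0 -0.0298 0 0 0" --pt "0.0188 0 -0.0298 0 0 0" --pt "0.0188 0 -0.0298 0 0 0" --pt "0.0188 0 -0.0298 0 0 0" --pt "0.0188 0 -0.0298 0 0 0" --hand 24

```text
clock: 0.97
eef_pos: [0.2463, 0.4106, 0.3013]
tool_rot: [-0.705, 0.048, -0.048, 0.706]
ft_force: [0.5, -0.2, -0.2]
grip_width: 0.0207
```

arm_command --pt "0.0188 0 -0.0298 0 0 0" --pt "0.0188 0 -0.0298 0 0 0" --pt "0.0188 0 -0.0298 0 0 0" --pt "0.0188 0 -0.0298 0 0 0" --pt "0.0188 0 -0.0298 0 0 0" --pt "0.0188 0 -0.0298 0 0 0" --pt "0.0188 0 -0.0298 0 0 0" --pt "0.0188 0 -0.0298 0 0 0"

```text
clock: 1.63
eef_pos: [0.3632, 0.1541, 0.3015]
tool_rot: [-0.705, 0.047, -0.048, 0.706]
ft_force: [1.4, 0.3, -0.2]
grip_width: 0.0204
```

arm_command --pt "0.0188 0 -0.0298 0 0 0" --pt "0.0188 0 -0.0298 0 0 0" --pt "0.0188 0 -0.0298 0 0 0" --pt "0.0188 0 -0.0298 0 0 0" --pt "0.0188 0 -0.0298 0 0 0" --pt "0.0188 0 -0.0298 0 0 0" --pt "0 0 0 0 0 0" --pt "0 0 0 0 0 0"

```text
clock: 2.3
eef_pos: [0.4509, -0.0383, 0.3013]
tool_rot: [0.706, -0.049, 0.049, -0.705]
ft_force: [-0.3, 0.9, -0.6]
grip_width: 0.0206
```

arm_command --pt "0 0.038 0 0 0 0" --pt "0 0.04 0 0 0 0" --pt "0 0.04 0 0 0 0" --pt "0 0.04 0 0 0 0" --pt "0 0.04 0 0 0 0" --pt "0 0.04 0 0 0 0" --pt "0 0.04 0 0 0 0" --pt "0 0.012 0 0 0 0"

```text
clock: 2.97
eef_pos: [0.4472, -0.0348, 0.0066]
tool_rot: [0.706, -0.049, 0.044, -0.705]
ft_force: [-0.3, 0.6, 1.1]
grip_width: 0.0204
```

arm_command --pt "0 0.002 0 0 0 0" --pt "0 0.001 0 0 0 0" --pt "0 0.001 0 0 0 0" --pt "0 0.001 0 0 0 0" --pt "0 0.001 0 0 0 0" --pt "0 0 0 0 0 0" --pt "0 0 0 0 0 0" --pt "0 0 0 0 0 0"

```text
clock: 3.63
eef_pos: [0.451, -0.0363, 0.0058]
tool_rot: [-0.705, 0.047, -0.048, 0.706]
ft_force: [-0.1, 0.8, 0.3]
grip_width: 0.0208
```

```bash
python3 - <<'E'
from h import *
f=grab('side','s1.png');im=cv2.imread('pics/s1.png');cv2.imwrite('pics/s1c.png',cv2.resize(im[150:320,220:420],(706,600),interpolation=cv2.INTER_CUBIC))
o=env.get_obs();print(o['eef_pos'],o['ft_force'],proj(f,[o['eef_pos']]))
E
```

```text
[ 0.45088491 -0.03634458  0.0056397 ] [-0.01790024  0.29941233  0.27639578] [[277.91041411 253.9652385 ]]
```

View pics/s1c.png

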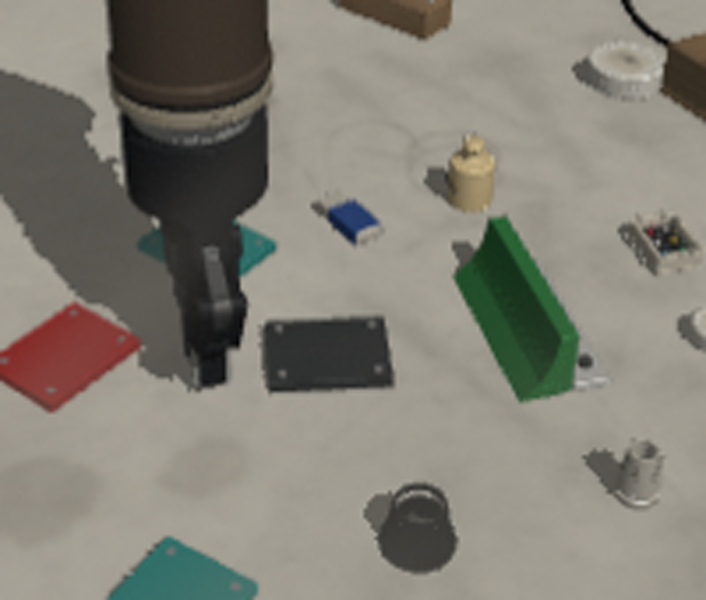

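arm_command --pt "0 0.001 0 0 0 0" --pt "0 0.001 0 0 0 0" --pt "0 0.001 0 0 0 0" --pt "0 0.0005 0 0 0 0" --pt "0 0 0 0 0 0" --pt "0 0 0 0 0 0" --pt "0 0 0 0 0 0" --pt "0 0 0 0 0 0"

```text
clock: 4.35
eef_pos: [0.4507, -0.0365, 0.0018]
tool_rot: [0.706, -0.048, 0.048, -0.705]
ft_force: [-0.5, 0.4, 0.2]
grip_width: 0.0207
```

arm_command --pt "0 0.001 0 0 0 0" --pt "0 0.0005 0 0 0 0" --pt "0 0 0 0 0 0" --pt "0 0 0 0 0 0" --pt "0 0 0 0 0 0" --pt "0 0 0 0 0 0" --pt "0 0 0 0 0 0" --pt "0 0 0 0 0 0"

```text
clock: 5.02
eef_pos: [0.4506, -0.0365, 0.0003]
tool_rot: [-0.705, 0.048, -0.048, 0.706]
ft_force: [0.3, -0.0, -0.1]
grip_width: 0.0206
```

arm_command --pt "0 0.0005 0 0 0 0" --pt "0 0.0005 0 0 0 0" --pt "0 0.0005 0 0 0 0" --pt "0 0 0 0 0 0" --pt "0 0 0 0 0 0" --pt "0 0 0 0 0 0" --pt "0 0 0 0 0 0" --pt "0 0 0 0 0 0"

```text
clock: 5.68
eef_pos: [0.4507, -0.0364, 0.0001]
tool_rot: [-0.705, 0.048, -0.048, 0.706]
ft_force: [-5.8, -0.0, 27.1]
grip_width: 0.0205
```

arm_command --pt "0 0.0005 0 0 0 0" --pt "0 0.0005 0 0 0 0" --pt "0 0 0 0 0 0" --pt "0 0 0 0 0 0" --pt "0 0 0 0 0 0" --pt "0 0 0 0 0 0" --pt "0 0 0 0 0 0" --pt "0 0 0 0 0 0"

```text
clock: 6.35
eef_pos: [0.4507, -0.0364, -0.0]
tool_rot: [-0.705, 0.048, -0.048, 0.706]
ft_force: [-11.4, 0.9, 44.6]
grip_width: 0.0206
```

arm_command --pt "0 -0.005 0 0 0 0" --pt "0.006 0 0 0 0 0" --pt "0.006 0 0 0 0 0" --pt "0.006 0 0 0 0 0" --pt "0.006 0 0 0 0 0" --pt "0.006 0 0 0 0 0" --pt "0.006 0 0 0 0 0" --pt "0.006 0 0 0 0 0"

```text
clock: 7.02
eef_pos: [0.4927, -0.0423, 0.0024]
tool_rot: [0.706, -0.048, 0.047, -0.705]
ft_force: [-0.2, -0.5, -0.5]
grip_width: 0.021
```

arm_command --pt "0.005 0 0 0 0 0" --pt "0.005 0 0 0 0 0" --pt "0.005 0 0 0 0 0" --pt "0.005 0 0 0 0 0" --pt "0.005 0 0 0 0 0" --pt "0.005 0 0 0 0 0" --pt "0.004 0 0 0 0 0" --pt "0 0 0 0 0 0"

```text
clock: 7.68
eef_pos: [0.527, -0.0468, 0.0029]
tool_rot: [0.706, -0.047, 0.048, -0.705]
ft_force: [-0.2, -0.1, 1.1]
grip_width: 0.0204
```

```bash
python3 - <<'E'
from h import *
f=grab('side','s2.png');im=cv2.imread('pics/s2.png');cv2.imwrite('pics/s2c.png',cv2.resize(im[150:320,220:420],(706,600),interpolation=cv2.INTER_CUBIC))
o=env.get_obs();print(o['eef_pos'],o['ft_force'])
E
```

```text
[ 0.52646787 -0.04677016  0.00281239] [-0.55799886 -0.31915976 -0.44761316]
```

View pics/s2c.png

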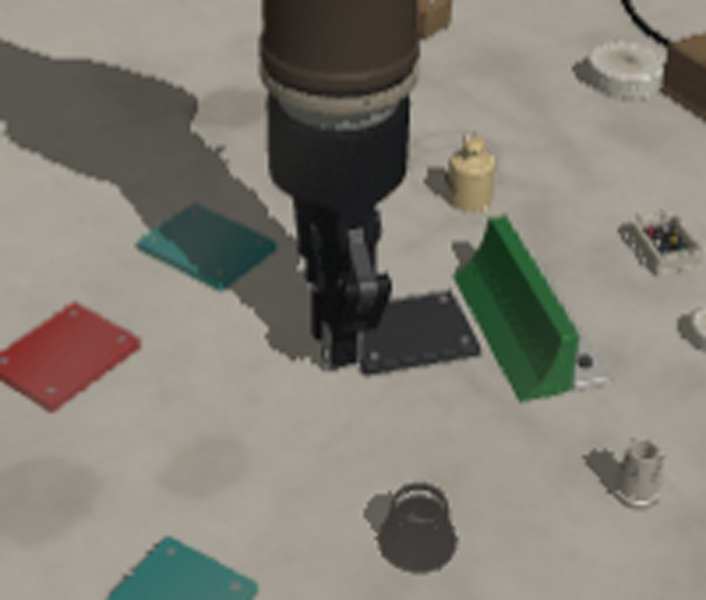

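arm_command --pt "0.003 0 0 0 0 0" --pt "0.003 0 0 0 0 0" --pt "0.003 0 0 0 0 0" --pt "0.003 0 0 0 0 0" --pt "0.003 0 0 0 0 0" --pt "0.003 0 0 0 0 0" --pt "0.003 0 0 0 0 0" --pt "0.003 0 0 0 0 0"

```text
clock: 8.4
eef_pos: [0.5497, -0.0499, 0.0027]
tool_rot: [-0.705, 0.048, -0.047, 0.706]
ft_force: [-1.3, 0.1, -0.9]
grip_width: 0.0205
```

arm_command --pt "0.003 0 0 0 0 0" --pt "0.003 0 0 0 0 0" --pt "0.003 0 0 0 0 0" --pt "0.003 0 0 0 0 0" --pt "0.003 0 0 0 0 0" --pt "0.003 0 0 0 0 0" --pt "0.003 0 0 0 0 0" --pt "0.003 0 0 0 0 0"

```text
clock: 9.07
eef_pos: [0.5742, -0.0532, 0.0029]
tool_rot: [-0.706, 0.047, -0.048, 0.706]
ft_force: [-0.9, 0.6, 0.0]
grip_width: 0.0205
```

```bash
python3 - <<'E'
from h import *
f=grab('side','s3.png');im=cv2.imread('pics/s3.png');cv2.imwrite('pics/s3c.png',cv2.resize(im[170:290,300:420],(600,600),interpolation=cv2.INTER_CUBIC))
o=env.get_obs();print(o['eef_pos'],o['ft_force'])
E
```

```text
[ 0.57474403 -0.05327209  0.00297609] [ 0.22592401 -1.06421471 -0.73457377]
```

View pics/s3c.png

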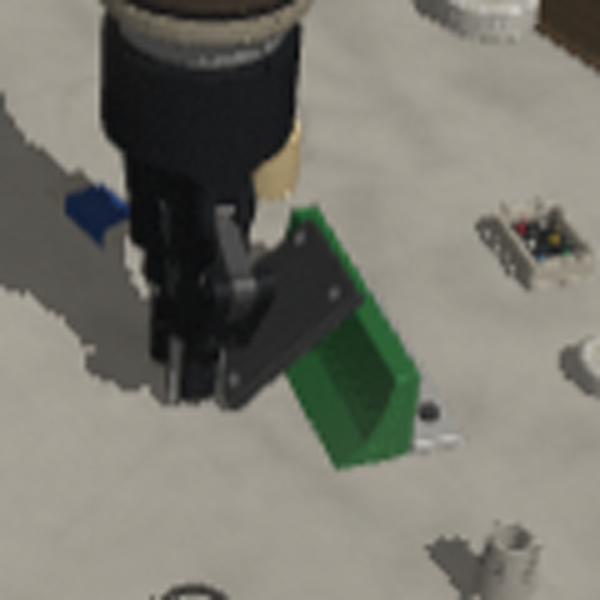

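arm_command --pt "0.003 0 0 0 0 0" --pt "0.003 0 0 0 0 0" --pt "0.003 0 0 0 0 0" --pt "0.003 0 0 0 0 0" --pt "0.003 0 0 0 0 0" --pt "0.002 0 0 0 0 0" --pt "0.002 0 0 0 0 0" --pt "0 0 0 0 0 0"

```text
clock: 9.78
eef_pos: [0.5928, -0.0557, 0.0028]
tool_rot: [0.706, -0.047, 0.048, -0.705]
ft_force: [0.0, 0.2, -0.7]
grip_width: 0.0207
```

```bash
python3 - <<'E'
from h import *
f=grab('side','s4.png');im=cv2.imread('pics/s4.png');cv2.imwrite('pics/s4c.png',cv2.resize(im[170:290,300:420],(600,600),interpolation=cv2.INTER_CUBIC))
o=env.get_obs();print(o['eef_pos'],o['ft_force'])
E
```

```text
[ 0.5926356  -0.05573325  0.00279533] [-0.3900709  -0.32824062 -0.1273707 ]
```

View pics/s4c.png

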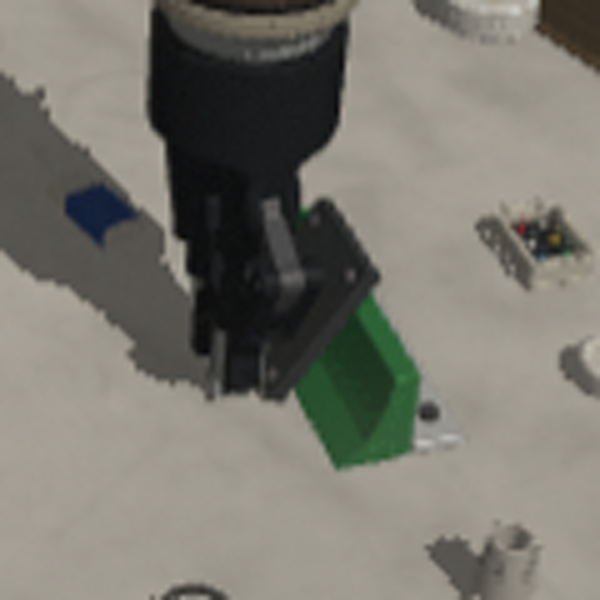

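```bash
python3 - <<'E'
from h import *
f=env.grab_frame('side')
def P(c): return [300+c[0]/5,170+c[1]/5]
o=np.array([.638,-.067]);X=np.array([.991,-.1346]);Y=np.array([.1346,.991])
b=lambda w:(round(float((w[:2]-o)@X),4),round(float((w[:2]-o)@Y),4))
for n,c,z in(('plate low corner',(284,401),0.),('same z3',(284,401),.003),('foot near end',(337,468),0),('foot',(300,388),0),('top edge near back',(417,372),.044),('plate top right',(380,275),.066),('plate top left',(322,198),.066)):
    w=onz(f,[P(c)],z)[0];print(n,b(w))
print(b(env.get_obs()['eef_pos']))
# plate's right-side edge dir: ray from top-right corner intersected with the plane y_b of low corner
w=onz(f,[P((284,401))],.002)[0];yb=b(w)[1]
c,d=ray(f,[P((380,275))]);d=d[0]
t=(yb-(c[:2]-o)@Y)/(d[:2]@Y);q=c+t*d;print('top right corner',b(q),q[2].round(4),'angle',np.degrees(np.arctan2(q[2]-.002,b(q)[0]-b(w)[0])))
E
```

```text
plate low corner (-0.0262, -0.0187)
same z3 (-0.0276, -0.0218)
foot near end (-0.0195, -0.0625)
foot (-0.0168, -0.0126)
top edge near back (0.0105, -0.0621)
plate top right (0.0073, -0.026)
plate top left (0.0037, 0.03)
(-0.0466, 0.0051)
top right corner (0.0098, -0.0208) 0.0616 angle 58.18101732521764
```

arm_command --pt "0.001 0 0 0 0 0" --pt "0.001 0 0 0 0 0" --pt "0.001 0 0 0 0 0" --pt "0.001 0 0 0 0 0" --pt "0.001 0 0 0 0 0" --pt "0.0 0 0 0 0 0" --pt "0 0 0 0 0 0" --pt "0 0 0 0 0 0"

```text
clock: 10.55
eef_pos: [0.5975, -0.0563, 0.0028]
tool_rot: [-0.705, 0.048, -0.048, 0.706]
ft_force: [-0.2, 0.1, -1.0]
grip_width: 0.0205
```

```bash
python3 - <<'E'
from h import *
f=grab('side','s5.png');im=cv2.imread('pics/s5.png');g=grab('top','t5.png');im2=cv2.imread('pics/t5.png')
cv2.imwrite('pics/s5c.png',np.hstack([cv2.resize(im[190:270,330:410],(400,400),interpolation=cv2.INTER_CUBIC),cv2.resize(im2[150:230,310:390],(400,400),interpolation=cv2.INTER_CUBIC)]))
o=env.get_obs();print(o['eef_pos'],o['ft_force'])
E
```

```text
[ 0.59742248 -0.05637192  0.00284379] [ 1.07574523 -1.00783901 -0.8526216 ]
```

View pics/s5c.png

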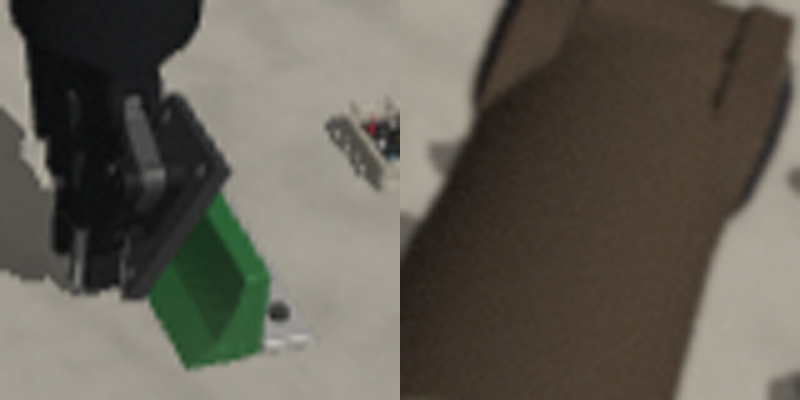

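arm_command --pt "0.001 0 0 0 0 0" --pt "0.0005 0 0 0 0 0" --pt "0 0 0 0 0 0" --pt "0 0 0 0 0 0" --pt "-0.001 0 0 0 0 0" --pt "-0.002 0 0 0 0 0" --pt "-0.003 0 0 0 0 0" --pt "-0.005 0 0 0 0 0"

```text
clock: 11.32
eef_pos: [0.5879, -0.0551, 0.0028]
tool_rot: [0.706, -0.047, 0.048, -0.705]
ft_force: [0.3, -0.4, 0.5]
grip_width: 0.0209
```

arm_command --pt "-0.01 0 0 0 0 0" --pt "-0.02 0 0 0 0 0" --pt "-0.03 0 0 0 0 0" --pt "-0.02 -0.02 0 0 0 0" --pt "0 -0.035 0 0 0 0" --pt "0 -0.04 0 0 0 0" --pt "0 -0.04 0 0 0 0" --pt "0 0 0 0 0 0"

```text
clock: 11.98
eef_pos: [0.5119, -0.0451, 0.1443]
tool_rot: [-0.705, 0.045, -0.051, 0.706]
ft_force: [1.6, -1.4, 0.6]
grip_width: 0.0205
```

```bash
python3 - <<'E'
from h import *
f=grab('side','s6.png');im=cv2.imread('pics/s6.png');g=grab('top','t6.png');im2=cv2.imread('pics/t6.png')
cv2.imwrite('pics/s6c.png',np.hstack([cv2.resize(im[190:270,330:410],(400,400),interpolation=cv2.INTER_CUBIC),cv2.resize(im2[150:230,310:390],(400,400),interpolation=cv2.INTER_CUBIC)]))
o=env.get_obs();print(o['eef_pos'],o['ft_force'])
E
```

```text
[ 0.50930003 -0.04391219  0.13937581] [-0.69086456  0.43235937 -0.48131764]
```

View pics/s6c.png

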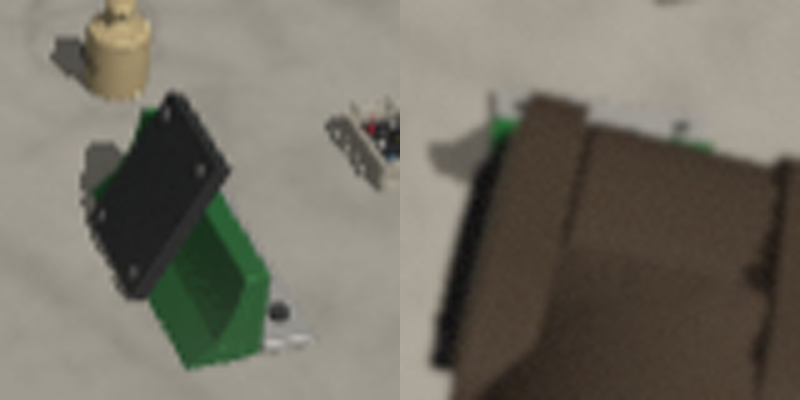

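arm_command --pt "0.035 0 0 0 0 0" --pt "0.035 0 0 0 0 0" --pt "0.035 0 0 0 0 0" --pt "0.035 0 0 0 0 0" --pt "0.035 0 0 0 0 0" --pt "0 0 0 0 0 0" --pt "0 0.03 0 0 0 0" --pt "0 0.02 0 0 0 0"

```text
clock: 12.75
eef_pos: [0.6811, -0.0681, 0.0843]
tool_rot: [0.706, -0.049, 0.047, -0.705]
ft_force: [-0.6, 0.2, -0.5]
grip_width: 0.0205
```

arm_command --pt "0 0.015 0 0 0 0" --pt "0 0.01 0 0 0 0" --pt "0 0.008 0 0 0 0" --pt "0 0 0 0 0 0" --pt "0 0 0 0 0 0" --pt "0 0 0 0 0 0" --pt "0 0 0 0 0 0" --pt "0 0 0 0 0 0"

```text
clock: 13.42
eef_pos: [0.6827, -0.0678, 0.0559]
tool_rot: [-0.705, 0.047, -0.048, 0.706]
ft_force: [-0.3, -0.2, 0.5]
grip_width: 0.0204
```

```bash
python3 - <<'E'
from h import *
f=grab('side','s7.png');im=cv2.imread('pics/s7.png');cv2.imwrite('pics/s7c.png',cv2.resize(im[170:290,300:420],(600,600),interpolation=cv2.INTER_CUBIC))
o=env.get_obs();print(o['eef_pos'],o['ft_force'])
E
```

```text
[ 0.68251501 -0.06779787  0.05569273] [ 0.10350185 -0.14017994 -0.36109519]
```

View pics/s7c.png

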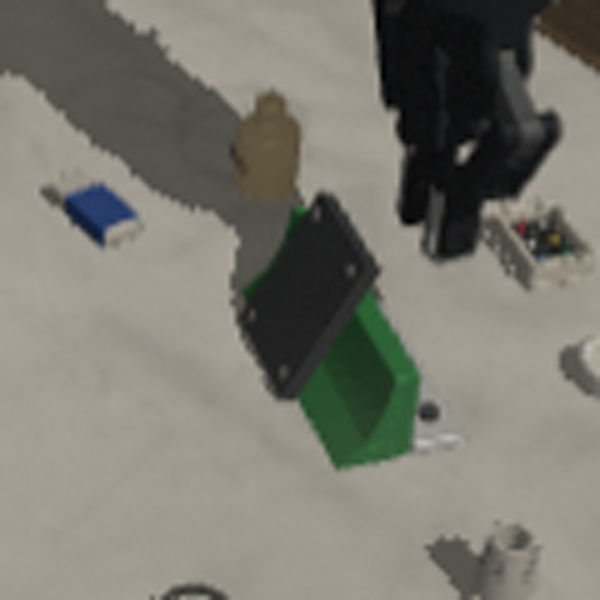

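arm_command --pt "0 0.003 0 0 0 0" --pt "-0.005 0 0 0 0 0" --pt "-0.005 0 0 0 0 0" --pt "-0.004 0 0 0 0 0" --pt "-0.003 0 0 0 0 0" --pt "-0.003 0 0 0 0 0" --pt "-0.003 0 0 0 0 0" --pt "-0.003 0 0 0 0 0"

```text
clock: 14.13
eef_pos: [0.6561, -0.0643, 0.0519]
tool_rot: [-0.705, 0.048, -0.048, 0.706]
ft_force: [-0.1, 0.7, 0.2]
grip_width: 0.0206
```

arm_command --pt "-0.003 0 0 0 0 0" --pt "-0.003 0 0 0 0 0" --pt "-0.003 0 0 0 0 0" --pt "-0.003 0 0 0 0 0" --pt "-0.003 0 0 0 0 0" --pt "-0.003 0 0 0 0 0" --pt "-0.003 0 0 0 0 0" --pt "-0.003 0 0 0 0 0"

```text
clock: 14.8
eef_pos: [0.6321, -0.0611, 0.0518]
tool_rot: [-0.705, 0.048, -0.048, 0.706]
ft_force: [0.9, 0.1, 0.4]
grip_width: 0.0206
```

arm_command --pt "-0.003 0 0 0 0 0" --pt "-0.003 0 0 0 0 0" --pt "-0.003 0 0 0 0 0" --pt "-0.003 0 0 0 0 0" --pt "-0.003 0 0 0 0 0" --pt "-0.003 0 0 0 0 0" --pt "-0.003 0 0 0 0 0" --pt "-0.003 0 0 0 0 0"

```text
clock: 15.47
eef_pos: [0.6084, -0.0579, 0.0518]
tool_rot: [-0.705, 0.048, -0.048, 0.706]
ft_force: [1.2, 0.0, 0.2]
grip_width: 0.0204
```

```bash
python3 - <<'E'
from h import *
f=grab('side','s8.png');im=cv2.imread('pics/s8.png');cv2.imwrite('pics/s8c.png',cv2.resize(im[170:290,270:420],(750,600),interpolation=cv2.INTER_CUBIC))
o=env.get_obs();print(o['eef_pos'],o['ft_force'])
E
```

```text
[ 0.60781227 -0.05778388  0.05172738] [-0.73251498 -0.54992877 -0.00262498]
```

View pics/s8c.png

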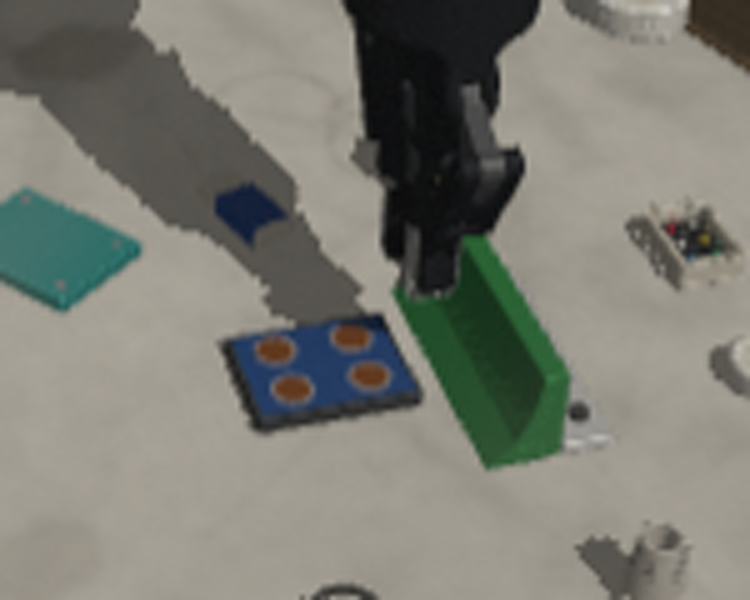

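arm_command --pt "0 -0.02 0 0 0 0" --pt "0 -0.04 0 0 0 0" --pt "0 -0.04 0 0 0 0" --pt "0 -0.04 0 0 0 0" --pt "0 -0.04 0 0 0 0" --pt "0 -0.02 0 0 0 0" --pt "0 0 0 0 0 0" --pt "0 0 0 0 0 0"

```text
clock: 16.18
eef_pos: [0.6092, -0.0579, 0.2531]
tool_rot: [-0.705, 0.047, -0.049, 0.706]
ft_force: [0.1, -0.5, -1.3]
grip_width: 0.0206
```

```bash
python3 - <<'E'
from h import *
f=grab('side','s9.png');im=cv2.imread('pics/s9.png')
m=cv2.inRange(cv2.cvtColor(f['img'],cv2.COLOR_RGB2HSV),(100,100,30),(130,255,255))
cs,_=cv2.findContours(m[200:300,270:400],cv2.RETR_EXTERNAL,cv2.CHAIN_APPROX_NONE)
for c in cs:
    if cv2.contourArea(c)>60:
        w=onz(f,c.reshape(-1,2)+[270,200],.008);r=cv2.minAreaRect((w[:,:2]*1000).astype(np.float32));print(cv2.contourArea(c),r)
cv2.imwrite('pics/s9c.png',np.hstack([cv2.resize(cv2.imread('pics/s0.png')[180:320,220:480],(390,210)),cv2.resize(im[180:320,220:480],(390,210))]))
print(env.get_obs()['eef_pos'],env.get_obs()['ft_force'])
E
```

```text
208.5 ((571.3556518554688, -49.49514389038086), (50.11583709716797, 67.12074279785156), 82.45211029052734)
62.5 ((585.6937255859375, 62.80588150024414), (24.496068954467773, 34.54283905029297), 6.876327991485596)
[ 0.60843795 -0.05762892  0.25151935] [ 0.18346518 -0.29478925 -0.87673487]
```

View pics/s9c.png

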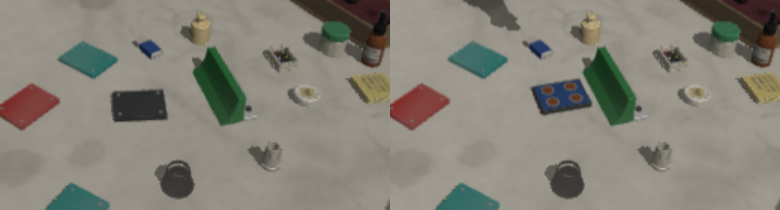

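The plate is blue face up. It measures 50 x 67 mm at 8 mm height, about the right size for lying flat. The bystanders look unmoved against the first picture, and the arm is clear of everything.

```bash
python3 -c "
from bench import env
print(env.finish_job())"
```

```text
the job is handed in; nothing more can be done
None
```

The plate now lies blue face up just in front of the block, and I've handed the job in after about 16 s of the 54 s.

- **Pushing up:** I pushed the plate's near edge with both fingertips about 3 mm above the worktop. It squared up to the block, rode up the slope and stayed leaning on its own at roughly 60 degrees.
- **Pushing over:** I reached over the block and pushed the top edge back until the plate fell towards the robot. I then raised the arm clear.
- **Final pictures:** The blue face and its four amber windows show upward. It measures about 50 x 67 mm at 8 mm height, centred near (0.571, -0.049), consistent with lying flat. The far edge is several millimetres short of the ramp. The bystanders look unmoved compared with the first side picture.
- **Forces:** The highest reading was about 45 N, from pressing the fingertips on the worktop to find its height. During the pushing the readings, taken at the end of each move, stayed within about 2 N.
- **Disagreement:** My two estimates of the block's position along x differed by about 6 mm. I set the last few millimetres of the push from close-up pictures instead.

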